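Find the rattling kiln prop and scrap it

ROBOT

A 6-joint arm with a two-finger parallel gripper is mounted at the origin on the work surface. World frame = base frame: x ahead of the robot, y to its left, z up, the work surface at z = 0. Lengths are in m, angles in rad, forces in N, time in s.
With the tool pointing down it reaches from about 0.275 to 0.825 m from the base axis. Payload 4.9 kg.
Tool frame: the origin (TCP) lies at the centre of the arm's flange, where the gripper is bolted on; the fingertips stand 173 mm ahead of it and the grasp point (between the pads) lies 155 mm ahead of it; x points along the fingers, z is the direction in which the jaws open and shut, and the axes are right-handed (so a half turn about x gives the same grasp; the last joint's range is limited). The gripper opens to 85 mm and grips with 20 to 120 N. Pads are 22 mm wide; open, the fingers measure 114 mm over their backs; the gripper's body (76 mm by 85 mm) begins 54 mm behind the grasp point. The pads swing forward as they close: fully open they stand 13 mm farther back than shut.
Start: joints at [1.012, 0.326, -0.193, 1.052, 0, 1.437], TCP at [0.227, 0.501, 0.405] pointing down, gripper open.
Joint ranges: [-2.65, 2.65], [-0.97, 1.79], [-1.3, 1.35], [-1.93, 2.1], [-1.47, 1.37], [-3.14, 3.14]. Speed limits (rad/s): [2.57, 2.57, 3.14, 3.14, 3.14, 3.14].

INTERFACE

Orientations are given as a rotation vector (axis times angle).
In Python, from cell import arm, cams, job, models gives the robot as it stands.
- The arm moves only by the tool arm_command, never from a script. Its arguments are lists of equal length, an entry for each row: "turn": the turn, a rotation vector about the tool's x, y, z each as a share of 2 pi rad, from -1 to 1, a list of three; "dp": the shift along the tool's x, y, z each as a share of 100 cm, from -1 to 1, a list of three; "gripper": the opening, from -1 (shut) to 1 (fully open). In form: {"turn": [[rx, ry, rz], ...], "dp": [[dx, dy, dz], ...], "gripper": [gripper, ...]}. A call has 1 to 8 rows; each row is the pose to reach, as a shift and turn from the pose measured when the call began, along the tool's axes at that moment, turning the shorter way round; what a row does not reach only later rows make up. A row lasts 1/10 s, in which the tool goes at most 50 mm and 8.59 degrees, less where a joint would pass 70% of its speed; a pose out of reach is approached as far as the arm can. A call with a number of a shift or a turn outside -1 to 1 is refused whole. A call with a gripper value outside its range is refused whole. The fingers move at their own pace and stop on an object; "newtons" is the grip in N (left out, the last holds). Time passes only in rows, so rows that repeat a pose let the fingers close. It gives the time, the measured TCP pose, the force and the opening at its end, in the units of the state.
- arm.state(): the state, without advancing time (a new reading comes with each control period).
- cams.grab_frame(name): name is "side" or "top" or "wrist"; returns a dict with "image" (384x512x3 uint8, red, green, blue), "fx", "fy", "cx", "cy" (pixels), "extrinsics" (4x4, takes a point from camera to world coordinates); the wrist camera has in their place "hand_eye" (4x4, takes a point from camera to tool coordinates, whose origin is the TCP and whose axes are the tool frame's). Camera axes: x right, y up, looking along -z (the intrinsics and any distortion apply to the point x, -y, -z); pixel columns grow to the right and rows downward; lengths in m; the calibration is good to about 2 mm. The wrist camera is an equidistant fisheye: a pixel r from the principal point sees the ray r / f radians off the axis. A picture is of the moment at which its call begins: read the wrist's pose just before it. There is no depth.
- job.close_job(): hands the job in, once; it reports no verdict.
Trained networks look in the newest picture that a camera, given by its name, has taken for a name from the list of things; names that differ only in an ending like _2 or _b are one class to them, and where a whole thing is asked for, a point or a joint stands for the part that bears it (a point fixed in the world has none). Each returns a list of dicts, best first, with "confidence" (0 to 1); they miss things now and then, are a little off and sometimes report something else, mostly with a low value. They report only what shows in the picture. A call takes as long as a camera call. They do not tell look-alikes from the thing itself.
- models.outline_of(camera, name): "pixels" (384x512 bool, what is visible of it) and "pixel" ([row, column] in pixels, amid what is visible of it).
The state is a dict: "clock": time; "joints": joint angles; "qvel": joint speeds; "effort": joint torques, N m; "tool_pos": TCP position; "eef_rot": TCP orientation; "ft_force": force on the tool from outside, world axes, zero at the start; "moment": the same for the moment, N m; "width": opening from 0.0 (shut) to 1.0 (fully open).
Only numpy, scipy, OpenCV 4.12 (cv2) and the standard library are available. Lean on these libraries where they do the work, as an engineer would, in place of code of your own. Each camera call takes 0.05 s, during which the arm holds its last target.

TASK

One of the three hollow kiln props has a loose lump inside: pick props up and tilt them end to end to feel which one shifts. Lay that one inside the scrap box (set down, not dropped), put any sound prop back squarely in its own cradle as it lay, then lower the box's lid gently until it rests shut. Leave the cups, bowl, jar and brush alone.

Things in the scene. Friction and masses are not known exactly. Their poses are not given: they have to be found in the camera images.
- prop_1: hollow cream kiln prop: a closed ceramic bar 130 mm long (its y axis), 54 x 54 mm square section, 0.37 to 0.5 kg, lying across its sloping cradle. Origin at the centre of its underside, z through its thickness, away from the board. All three look alike and their weight is no clue. Exactly one of the three, any of them, holds the loose lump.
- prop_1_mid (a point): the centre of prop_1, 27 mm above its origin along its z. In the bad prop a 140 g lump (the rules' core_1; sealed in, no reading of it) slides 88 mm from end to end when tilted lengthwise (0.5 s at 15 degrees) and bounces a while: the mean moment about its middle differs by some 0.1 N m between tilts either way. In the sound ones the same weight is fixed in the middle.
- cradle_1: fixed wooden cradle of prop_1: a board 140 mm wide (y), 104 mm long, sloping down 25 degrees towards its -x, the robot's side. Origin on the table below the seat, z up. The prop lies along the cradle's y, its lower long side against two stop tabs at y = +-56 mm (22 mm wide, 10 mm thick, 20 mm high); the 90 mm between them are free for a finger.
- seat_1 (a point): the point of cradle_1's board under the middle of its prop, where the prop's origin lies: 60 mm above the cradle's origin. The prop's sides are square to the board: grip it across its 54 mm at mid-length with the tool leaning 25 degrees, square to the board. Nothing stands above the props.
- prop_2: hollow cream kiln prop: a closed ceramic bar 130 mm long (its y axis), 54 x 54 mm square section, 0.37 to 0.5 kg, lying across its sloping cradle. Origin at the centre of its underside, z through its thickness, away from the board. All three look alike and their weight is no clue. Exactly one of the three, any of them, holds the loose lump.
- prop_2_mid (a point): the centre of prop_2, 27 mm above its origin along its z. In the bad prop a 140 g lump (the rules' core_1; sealed in, no reading of it) slides 88 mm from end to end when tilted lengthwise (0.5 s at 15 degrees) and bounces a while: the mean moment about its middle differs by some 0.1 N m between tilts either way. In the sound ones the same weight is fixed in the middle.
- cradle_2: fixed wooden cradle of prop_2: a board 140 mm wide (y), 104 mm long, sloping down 25 degrees towards its -x, the robot's side. Origin on the table below the seat, z up. The prop lies along the cradle's y, its lower long side against two stop tabs at y = +-56 mm (22 mm wide, 10 mm thick, 20 mm high); the 90 mm between them are free for a finger.
- seat_2 (a point): the point of cradle_2's board under the middle of its prop, where the prop's origin lies: 60 mm above the cradle's origin. The prop's sides are square to the board: grip it across its 54 mm at mid-length with the tool leaning 25 degrees, square to the board. Nothing stands above the props.
- prop_3: hollow cream kiln prop: a closed ceramic bar 130 mm long (its y axis), 54 x 54 mm square section, 0.37 to 0.5 kg, lying across its sloping cradle. Origin at the centre of its underside, z through its thickness, away from the board. All three look alike and their weight is no clue. Exactly one of the three, any of them, holds the loose lump.
- prop_3_mid (a point): the centre of prop_3, 27 mm above its origin along its z. In the bad prop a 140 g lump (the rules' core_1; sealed in, no reading of it) slides 88 mm from end to end when tilted lengthwise (0.5 s at 15 degrees) and bounces a while: the mean moment about its middle differs by some 0.1 N m between tilts either way. In the sound ones the same weight is fixed in the middle.
- cradle_3: fixed wooden cradle of prop_3: a board 140 mm wide (y), 104 mm long, sloping down 25 degrees towards its -x, the robot's side. Origin on the table below the seat, z up. The prop lies along the cradle's y, its lower long side against two stop tabs at y = +-56 mm (22 mm wide, 10 mm thick, 20 mm high); the 90 mm between them are free for a finger.
- seat_3 (a point): the point of cradle_3's board under the middle of its prop, where the prop's origin lies: 60 mm above the cradle's origin. The prop's sides are square to the board: grip it across its 54 mm at mid-length with the tool leaning 25 degrees, square to the board. Nothing stands above the props.
- scrap_box: fixed dark wooden box, outside 180 (x) x 184 (y) x 66 mm tall, walls and floor 7 mm thick, open on top under its hinged lid, which is hinged on the far (+x) side. Origin on the table below its centre. The box and the three cradles stand in a row in any order, about 205 mm apart.
- lid (a joint): angle of the scrap box's lid: 0 shut, lying on the rim; grows as it opens, up to 1.5 rad. At first 1.2 to 1.42 rad, leaning over the far part of the box. A stiff hinge: it stays where it is left and takes about 1 to 4 N at its edge to be pushed down.
- lid_hinge (a point): middle of the hinge line (along the box's y), at the lid's underside: on the top rim, 90 mm to +x of the box's centre, 66 mm up
- lid_edge (a point): middle of the free edge of the lid, on its upper face: 180 mm from the hinge along the lid; the lid is 10 mm thick. A pull tab 60 mm wide stands 12 mm out from this edge. The lid can be pushed over and down by its upper (outer) face near this edge.
- cup_a: plain orange bisque cup, 66 mm wide, 55 mm tall, standing towards the robot; a bystander, origin at the centre of its underside
- cup_b: glazed cup, 70 mm wide, 60 mm tall, standing beyond the cradles; a bystander, origin at the centre of its underside
- bowl: orange bisque bowl, 92 mm wide, 45 mm tall, standing beyond the cradles; a bystander, origin at the centre of its underside
- glaze_jar: closed white jar, 68 mm wide, 75 mm tall, standing beyond the cradles; a bystander, origin at the centre of its underside
- brush: glaze brush, 190 mm long, lying towards the robot; a bystander
- cup_c: white cup, 64 mm wide, 55 mm tall, standing towards the robot; a bystander, origin at the centre of its underside
There are look-alikes about, which are no part of the job. Leave any green or purple look-alike of the prop_1 alone.

How it is judged:
On the way, in this order (a step that is already met when the one before it is completed fails the run):
1. a prop is tilted lengthwise by at least 12 degrees ((angle between any of prop_1, prop_2, prop_3's own y axis and vertical below 1.3608 rad or angle between any of prop_1, prop_2, prop_3's own y axis and vertical above 1.7808 rad)), for 0.2 s.
2. the prop with the loose lump lies in the scrap box, released, with the lid still open, the sound props in their cradles (((distance between core_1 and prop_1_mid below 0.065 m and (x of prop_1_mid in the frame of scrap_box between -0.07 and 0.07 m and y of prop_1_mid in the frame of scrap_box between -0.075 and 0.075 m and z of prop_1_mid in the frame of scrap_box between 0.02 and 0.055 m) and (distance of prop_2 from where it was at the start of the episode below 0.02 m and angle between prop_2's own z axis and vertical between 0.3 and 0.57 rad and angle between the y axis of prop_2 and the y axis of cradle_2, either way round below 0.2 rad) and (distance of prop_3 from where it was at the start of the episode below 0.02 m and angle between prop_3's own z axis and vertical between 0.3 and 0.57 rad and angle between the y axis of prop_3 and the y axis of cradle_3, either way round below 0.2 rad)) or (distance between core_1 and prop_2_mid below 0.065 m and (x of prop_2_mid in the frame of scrap_box between -0.07 and 0.07 m and y of prop_2_mid in the frame of scrap_box between -0.075 and 0.075 m and z of prop_2_mid in the frame of scrap_box between 0.02 and 0.055 m) and (distance of prop_1 from where it was at the start of the episode below 0.02 m and angle between prop_1's own z axis and vertical between 0.3 and 0.57 rad and angle between the y axis of prop_1 and the y axis of cradle_1, either way round below 0.2 rad) and (distance of prop_3 from where it was at the start of the episode below 0.02 m and angle between prop_3's own z axis and vertical between 0.3 and 0.57 rad and angle between the y axis of prop_3 and the y axis of cradle_3, either way round below 0.2 rad)) or (distance between core_1 and prop_3_mid below 0.065 m and (x of prop_3_mid in the frame of scrap_box between -0.07 and 0.07 m and y of prop_3_mid in the frame of scrap_box between -0.075 and 0.075 m and z of prop_3_mid in the frame of scrap_box between 0.02 and 0.055 m) and (distance of prop_1 from where it was at the start of the episode below 0.02 m and angle between prop_1's own z axis and vertical between 0.3 and 0.57 rad and angle between the y axis of prop_1 and the y axis of cradle_1, either way round below 0.2 rad) and (distance of prop_2 from where it was at the start of the episode below 0.02 m and angle between prop_2's own z axis and vertical between 0.3 and 0.57 rad and angle between the y axis of prop_2 and the y axis of cradle_2, either way round below 0.2 rad))) and linear speed of each of prop_1, prop_2, prop_3 below 0.03 m/s and value of joint lid above 0.6 rad and contact force between the fingers and prop_1 below 0.1 N and contact force between the fingers and prop_2 below 0.1 N and contact force between the fingers and prop_3 below 0.1 N), for 0.2 s.
At the end, for the whole second after the job is handed in: The rattling prop lies in the scrap box (middle within 70 mm of its centre in x, 75 mm in y, under 55 mm up); the others are in their own cradles within 20 mm and 0.2 rad of how they lay; all released and at rest; the lid is shut (below 0.05 rad) (((distance between core_1 and prop_1_mid below 0.065 m and (x of prop_1_mid in the frame of scrap_box between -0.07 and 0.07 m and y of prop_1_mid in the frame of scrap_box between -0.075 and 0.075 m and z of prop_1_mid in the frame of scrap_box between 0.02 and 0.055 m) and (distance of prop_2 from where it was at the start of the episode below 0.02 m and angle between prop_2's own z axis and vertical between 0.3 and 0.57 rad and angle between the y axis of prop_2 and the y axis of cradle_2, either way round below 0.2 rad) and (distance of prop_3 from where it was at the start of the episode below 0.02 m and angle between prop_3's own z axis and vertical between 0.3 and 0.57 rad and angle between the y axis of prop_3 and the y axis of cradle_3, either way round below 0.2 rad)) or (distance between core_1 and prop_2_mid below 0.065 m and (x of prop_2_mid in the frame of scrap_box between -0.07 and 0.07 m and y of prop_2_mid in the frame of scrap_box between -0.075 and 0.075 m and z of prop_2_mid in the frame of scrap_box between 0.02 and 0.055 m) and (distance of prop_1 from where it was at the start of the episode below 0.02 m and angle between prop_1's own z axis and vertical between 0.3 and 0.57 rad and angle between the y axis of prop_1 and the y axis of cradle_1, either way round below 0.2 rad) and (distance of prop_3 from where it was at the start of the episode below 0.02 m and angle between prop_3's own z axis and vertical between 0.3 and 0.57 rad and angle between the y axis of prop_3 and the y axis of cradle_3, either way round below 0.2 rad)) or (distance between core_1 and prop_3_mid below 0.065 m and (x of prop_3_mid in the frame of scrap_box between -0.07 and 0.07 m and y of prop_3_mid in the frame of scrap_box between -0.075 and 0.075 m and z of prop_3_mid in the frame of scrap_box between 0.02 and 0.055 m) and (distance of prop_1 from where it was at the start of the episode below 0.02 m and angle between prop_1's own z axis and vertical between 0.3 and 0.57 rad and angle between the y axis of prop_1 and the y axis of cradle_1, either way round below 0.2 rad) and (distance of prop_2 from where it was at the start of the episode below 0.02 m and angle between prop_2's own z axis and vertical between 0.3 and 0.57 rad and angle between the y axis of prop_2 and the y axis of cradle_2, either way round below 0.2 rad))) and linear speed of each of prop_1, prop_2, prop_3 below 0.03 m/s and value of joint lid below 0.05 rad and contact force between the fingers and prop_1 below 0.1 N and contact force between the fingers and prop_2 below 0.1 N and contact force between the fingers and prop_3 below 0.1 N); the robot touches nothing.
It fails at once if the lid slams: it closes faster than 1.2 rad/s in the last 0.35 rad (value of joint lid below 0.35 rad and velocity of joint lid below -1.2 rad/s).
It fails at once if a prop is dropped (falls free at more than 1 m/s, some 50 mm) ((linear speed of prop_1 above 1 m/s and contact force between the fingers and prop_1 below 0.1 N) or (linear speed of prop_2 above 1 m/s and contact force between the fingers and prop_2 below 0.1 N) or (linear speed of prop_3 above 1 m/s and contact force between the fingers and prop_3 below 0.1 N)).
It fails at once if a cup, the bowl, the jar or the brush is disturbed (moved more than 30 mm) (distance of any of cup_a, cup_b, bowl, glaze_jar, brush, cup_c from where it was at the start of the episode above 0.03 m).
It also fails if it takes over 72 s, if anything falls off the work surface, if the arm or the gripper's body presses on something with over 40 N, if the wrist force passes 120 N, or if a joint passes its speed limit or range.

## Working session

There is one attempt and no reset: what is moved stays moved. The work goes in short steps, Python scripts to look and compute and a tool call to move; the robot and the scene stay as the last step left them, time stands still between calls to the robot, and variables do not carry over. Pictures are saved under pics/ and viewed, and the job is handed in when it is done.

Besides the shell and the picture viewer there is one more tool, called after "Emit:" by a JSON object that holds its "method" and its "body", one argument or row to a line. arm_command: Moves the arm, as the interface text tells. Shift numbers are shares of 100 cm and turn numbers shares of 2 pi rad, none past 1 either way. Its arguments: {"type":"object","properties":{"turn":{"type":"array"},"dp":{"type":"array"},"gripper":{"type":"array"},"newtons":{"type":"number"}},"required":["turn","dp","gripper"]}

```bash
ls; mkdir -p pics; python3 - <<'E'
from cell import arm,cams,job,models
import cv2,numpy as np
print(arm.state())
for n in ("top","side"):
    f=cams.grab_frame(n); cv2.imwrite(f"pics/{n}0.png",f["image"][:,:,::-1])
    print(n,{k:(v if np.isscalar(v) else np.round(v,3).tolist()) for k,v in f.items() if k!="image"})
    for t in ("prop_1","cradle_1","scrap_box","lid","cup_a","bowl","glaze_jar","brush"):
        print(t,[(r["confidence"],r["pixel"],int(r["pixels"].sum())) for r in models.outline_of(n,t)])
E
```

```text
pics
{'clock': 0.0, 'joints': array([ 1.01180320e+00,  3.26897504e-01, -1.93598493e-01,  1.05199097e+00,
        5.26769457e-06,  1.43663002e+00]), 'qvel': array([-0.00052384, -0.00028704,  0.00196138, -0.00091087,  0.00106116,
        0.00147878]), 'effort': array([ 2.21786058e-04, -4.43394864e+01,  2.62442207e+01,  1.51890720e-02,
       -3.78579932e-05, -2.54992933e-06]), 'tool_pos': array([0.22650545, 0.50087342, 0.40392129]), 'eef_rot': array([-0.89161992,  1.38230512,  0.89044719]), 'ft_force': array([0.10175651, 0.76152127, 0.43282587]), 'moment': array([-0.02122073, -0.04416497, -0.01454273]), 'width': 0.9990824087405351}
top {'fx': 454.63693074200285, 'fy': 454.63693074200285, 'cx': 256.553233680502, 'cy': 187.7271908915492, 'extrinsics': [[0.008, 0.997, -0.074, 0.439], [-1.0, 0.009, 0.003, -0.078], [0.003, 0.074, 0.997, 1.273], [0.0, 0.0, 0.0, 1.0]]}
prop_1 [(0.95, [254.5, 344.4], 1164), (0.92, [180.5, 340.3], 1348), (0.74, [133.2, 98.9], 918), (0.66, [285.6, 405.9], 1108), (0.6, [178.0, 183.6], 1340), (0.56, [167.3, 264.9], 1278)]
cradle_1 [(0.97, [160.3, 190.0], 890), (0.
[... 634 characters left out ...]
, [-0.026, 0.866, 0.5, 0.67], [0.0, 0.0, 0.0, 1.0]]}
prop_1 [(0.95, [165.9, 224.0], 697), (0.89, [211.7, 306.0], 1046), (0.84, [182.5, 263.3], 812), (0.71, [269.4, 250.6], 1169), (0.7, [319.1, 277.7], 1870)]
cradle_1 [(0.88, [182.0, 232.0], 702), (0.82, [230.8, 309.9], 1217), (0.77, [203.4, 271.2], 773), (0.74, [123.7, 213.4], 848)]
scrap_box [(0.9, [146.8, 205.4], 2232)]
lid [(0.91, [126.0, 213.8], 780)]
cup_a [(0.95, [185.8, 314.1], 386), (0.81, [200.0, 186.4], 359), (0.76, [181.0, 164.3], 306), (0.64, [128.4, 218.5], 823)]
bowl [(0.51, [153.6, 256.9], 274), (0.44, [166.7, 223.4], 695)]
glaze_jar [(0.71, [166.8, 280.1], 295)]
brush [(0.72, [235.0, 215.8], 600), (0.16, [178.9, 165.5], 323)]
```

View pics/top0.png

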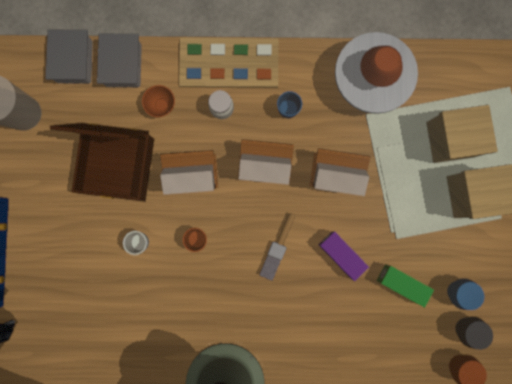

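View pics/side0.png

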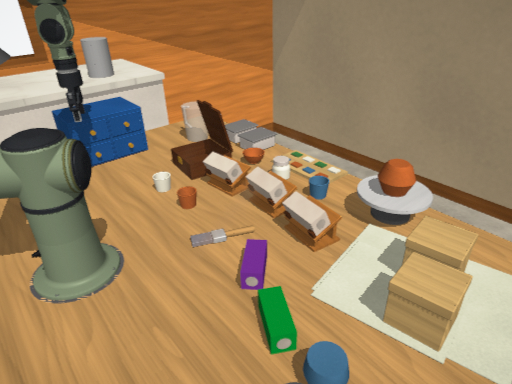

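The top view has five bar-shaped candidates. Three are cream, on cradles, at (row, col) (178,188), (167,265) and (178,341). The purple bar at (255,344) and the green bar at (286,406) are look-alikes to leave alone. The open box is at (165,112).

```bash
cat > h.py <<'E'
import numpy as np,cv2
from scipy.spatial.transform import Rotation as R
def proj(f,P):
    E=f["extrinsics"];p=(np.atleast_2d(P)-E[:3,3])@E[:3,:3]
    return np.c_[f["cx"]+f["fx"]*p[:,0]/-p[:,2], f["cy"]-f["fy"]*p[:,1]/-p[:,2]]
def unproj(f,u,v,z):
    E=f["extrinsics"];d=E[:3,:3]@np.array([(u-f["cx"])/f["fx"],-(v-f["cy"])/f["fy"],-1])
    return E[:3,3]+d*(z-E[2,3])/d[2]
def Rc(yaw): return R.from_euler('z',yaw).as_matrix()@R.from_euler('y',-np.radians(25)).as_matrix()
def prop_corners(x,y,yaw):
    c=np.array([[a,b,d] for a in(-.027,.027) for b in (-.065,.065) for d in (0,.054)])
    return c@Rc(yaw).T+[x,y,.06]
E
python3 - <<'E'
from cell import cams,models
from h import *
from scipy.optimize import minimize
import pickle
F={n:cams.grab_frame(n) for n in("top","side")}
M={}
for n in F: M[n]=[r["pixels"] for r in models.outline_of(n,"prop_1")]
pickle.dump((F,M),open("fm.pkl","wb"))
im=F["top"]["image"]; 
crop=cv2.resize(im[110:215,60:380],None,fx=2.5,fy=2.5,interpolation=cv2.INTER_CUBIC)
cv2.imwrite("pics/crop1.png",crop[:,:,::-1])
def hullmask(f,p):
    m=np.zeros((384*4,512*4),np.uint8);h=cv2.convexHull(((proj(f,prop_corners(*p))+.5)*4).astype(np.float32)).astype(np.int32)
    cv2.fillConvexPoly(m,h,1);return m
for c in((178,187),(164,265),(175,342)):
    p0=unproj(F["top"],c[1],c[0],.09);p0=np.array([p0[0],p0[1],0.])
    T={}
    for n in F:
        u=proj(F[n],[[p0[0],p0[1],.085]])[0]
        # cream colour mask
        best=min(M[n],key=lambda m:np.hypot(*(np.argwhere(m).mean(0)[::-1]-u)))
        T[n]=cv2.resize(best.astype(np.float32),(2048,1536),interpolation=cv2.INTER_LINEAR)>.5
    for use in (("top",),("side",),("top","side")):
        def cost(q):
            p=p0+np.array(q)*[.01,.01,.1]
            return sum(1-(lambda a,b:(a&b).sum()/(a|b).sum())(hullmask(F[n],p)>0,T[n]) for n in use)
        r=minimize(cost,[0,0,0],method="Nelder-Mead",options=dict(initial_simplex=[[-1,-1,-1],[1.5,0,0],[0,1.5,0],[0,0,1.5]],xatol=.02,maxiter=90))
        print(use,np.round(p0+r.x*[.01,.01,.1],4),round(r.fun,3))
E
```

```text
('top',) [0.5608 0.0994 0.0868] 0.037
('side',) [0.5583 0.0977 0.0546] 0.068
('top', 'side') [0.5601 0.0992 0.0692] 0.12
('top',) [ 0.5892 -0.1033 -0.0975] 0.034
('side',) [ 0.5876 -0.1047 -0.1082] 0.079
('top', 'side') [ 0.5892 -0.1032 -0.0973] 0.121
('top',) [ 0.5645 -0.3024 -0.1536] 0.038
('side',) [ 0.5625 -0.3017 -0.1704] 0.069
('top', 'side') [ 0.5641 -0.3017 -0.1597] 0.126
```

View pics/crop1.png

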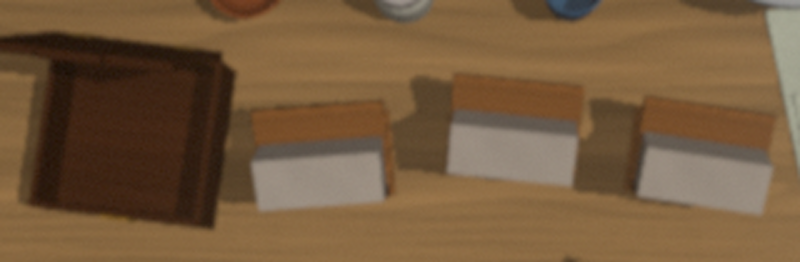

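The crop confirms three cream bars on brown cradles, with the dark open box at the left. Next I'll locate the box and plan the approach to the left prop, A.

```bash
cat >> h.py <<'E'
P={'A':(.560,.099,.078),'B':(.5885,-.1035,-.10),'C':(.564,-.302,-.16)}
def grasp(name,lift=0,s=1,tilt=0,d=.155):
    x,y,yaw=P[name];r=Rc(yaw);n=r[:,2]
    tx=-n;tz=s*r[:,0];ty=np.cross(tz,tx)
    T=np.stack([tx,ty,tz],1)@R.from_rotvec([0,0,tilt]).as_matrix()
    mid=np.array([x,y,.06])+n*(.027+lift)
    return mid-d*T[:,0],T
def rel(st,p,T):
    R0=R.from_rotvec(st["eef_rot"]).as_matrix()
    return np.round(R0.T@(np.asarray(p)-st["tool_pos"]),4),np.round(R.from_matrix(R0.T@T).as_rotvec()/2/np.pi,4)
E
python3 - <<'E'
from cell import arm
from h import *
import pickle
F,M=pickle.load(open("fm.pkl","rb"))
f=F["top"]
for n,u,v in(("front-left",70.8,191),("front-right",145.2,201),("rear right",154,137)): print(n,unproj(f,u+.0,v,.066))
st=arm.state();print(np.round(R.from_rotvec(st["eef_rot"]).as_matrix(),3))
for s in(1,-1):
    print(s,grasp('A',.12,s)[0],rel(st,*grasp('A',.12,s)))
E
```

```text
front-left [0.51475635 0.41175675 0.066     ]
front-right [0.48986516 0.21354832 0.066     ]
rear right [0.66177892 0.19449854 0.066     ]
[[ 0.    -0.911  0.412]
 [ 0.     0.412  0.911]
 [-1.     0.     0.   ]]
1 [0.43275734 0.0890549  0.33370495] (array([ 0.071 , -0.3576, -0.2905]), array([ 0.1672, -0.0627, -0.0371]))
-1 [0.43275734 0.0890549  0.33370495] (array([ 0.071 , -0.3576, -0.2905]), array([-0.3239,  0.0425, -0.0718]))
```

Emit:
{"method": "arm_command", "body": {
  "turn": [
    [0.1672, -0.0627, -0.0371],
    [0.1672, -0.0627, -0.0371],
    [0.1672, -0.0627, -0.0371],
    [0.1672, -0.0627, -0.0371],
    [0.1672, -0.0627, -0.0371],
    [0.1672, -0.0627, -0.0371],
    [0.1672, -0.0627, -0.0371],
    [0.1672, -0.0627, -0.0371]
  ],
  "dp": [
    [0.071, -0.3576, -0.2905],
    [0.071, -0.3576, -0.2905],
    [0.071, -0.3576, -0.2905],
    [0.071, -0.3576, -0.2905],
    [0.071, -0.3576, -0.2905],
    [0.071, -0.3576, -0.2905],
    [0.071, -0.3576, -0.2905],
    [0.071, -0.3576, -0.2905]
  ],
  "gripper": [1, 1, 1, 1, 1, 1, 1, 1],
  "newtons": 70
}}

```text
clock: 1.9
tool_pos: [0.4037, 0.1458, 0.344]
eef_rot: [-0.041, 1.131, 0.066]
ft_force: [0.6, 0.7, 0.1]
width: 0.998
```

```bash
python3 - <<'E'
from cell import arm
from h import *
st=arm.state();print(st["clock"],st["joints"],st["tool_pos"])
print(rel(st,*grasp('A',.12)))
E
```

```text
1.9 [ 1.88950638e-01 -6.55789282e-04 -8.35233192e-01  2.98933078e-01
 -4.80288079e-02  1.67542265e+00] [0.40367678 0.14576533 0.34395028]
(array([ 0.0198, -0.0587,  0.0181]), array([-0.0007,  0.0005,  0.0001]))
```

Emit:
{"method": "arm_command", "body": {
  "turn": [
    [-0.0007, 0.0005, 0],
    [-0.0007, 0.0005, 0],
    [-0.0007, 0.0005, 0]
  ],
  "dp": [
    [0.0198, -0.0587, 0.0181],
    [0.0198, -0.0587, 0.0181],
    [0.0198, -0.0587, 0.0181]
  ],
  "gripper": [1, 1, 1]
}}

```text
clock: 2.2
tool_pos: [0.4336, 0.0869, 0.3336]
eef_rot: [-0.042, 1.134, 0.064]
ft_force: [-0.4, -0.5, -0.4]
width: 0.999
```

```bash
python3 - <<'E'
from cell import arm,cams,models
from h import *
st=arm.state()
f=cams.grab_frame("wrist");cv2.imwrite("pics/w1.png",f["image"][:,:,::-1])
print({k:(v if np.isscalar(v) else np.round(v,3).tolist()) for k,v in f.items() if k!="image"})
print(st["clock"],st["joints"],st["tool_pos"])
print("lift0",rel(st,*grasp('A',.0)))
E
```

```text
{'fx': 297.3186396354542, 'fy': 297.3186396354542, 'cx': 255.47155185221203, 'cy': 194.4807383786227, 'hand_eye': [[-0.0, 0.28, -0.96, 0.03], [-0.001, 0.96, 0.28, 0.072], [1.0, 0.001, 0.0, 0.001], [0.0, 0.0, 0.0, 1.0]]}
2.2 [ 0.02477493  0.03792198 -0.82771937  0.26893685  0.01933372  1.52676763] [0.43362396 0.08688566 0.3335655 ]
lift0 (array([ 0.1196,  0.0026, -0.0006]), array([-0.0007,  0.    ,  0.0005]))
```

View pics/w1.png

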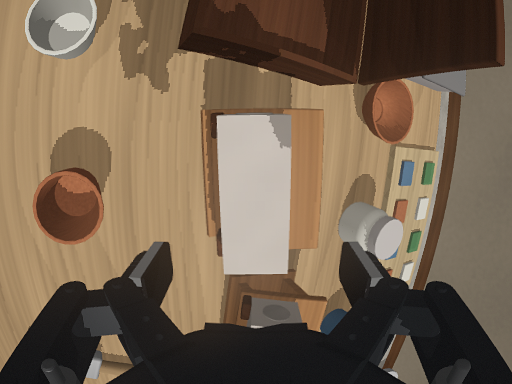

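The wrist view shows the prop's cream face at rows 115-273, cols 218-291, centred between the fingers, so the approach is good. Descending.

Emit:
{"method": "arm_command", "body": {
  "turn": [
    [-0.0007, 0, 0.0005],
    [-0.0007, 0, 0.0005],
    [-0.0007, 0, 0.0005],
    [-0.0007, 0, 0.0005],
    [-0.0007, 0, 0.0005]
  ],
  "dp": [
    [0.04, 0.0026, 0],
    [0.08, 0.0026, 0],
    [0.11, 0.0026, 0],
    [0.119, 0.0026, 0],
    [0.119, 0.0026, 0]
  ],
  "gripper": [1, 1, 1, 1, 1]
}}

```text
clock: 2.75
tool_pos: [0.4822, 0.0954, 0.2248]
eef_rot: [-0.046, 1.137, 0.074]
ft_force: [0.3, 0.7, 0.0]
width: 1.002
```

Emit:
{"method": "arm_command", "body": {
  "turn": [
    [0, 0, 0],
    [0, 0, 0],
    [0, 0, 0],
    [0, 0, 0],
    [0, 0, 0],
    [0, 0, 0],
    [0, 0, 0]
  ],
  "dp": [
    [0, 0, 0],
    [0, 0, 0],
    [0, 0, 0],
    [0, 0, 0],
    [0, 0, 0],
    [0, 0, 0],
    [0, 0, 0]
  ],
  "gripper": [0.1, 0.1, 0.1, 0.1, 0.1, 0.1, 0.1],
  "newtons": 70
}}

```text
clock: 3.45
tool_pos: [0.4825, 0.0957, 0.2264]
eef_rot: [-0.046, 1.134, 0.075]
ft_force: [-3.2, 1.9, 8.4]
width: 0.627
```

```bash
python3 - <<'E'
from cell import arm
from h import *
st=arm.state()
print(st)
import pickle;pickle.dump((st["tool_pos"],st["eef_rot"]),open("gA.pkl","wb"))
E
```

```text
{'clock': 3.45, 'joints': array([ 0.040367  ,  0.31982996, -0.85024561, -0.03504338,  0.01922371,
        1.53274918]), 'qvel': array([-0.00014827,  0.00011563,  0.00045076,  0.00040716,  0.00072697,
        0.00074731]), 'effort': array([ -1.05527893, -33.05689573,  18.1662941 ,  -3.58067147,
        -0.30202048,   0.05525968]), 'tool_pos': array([0.4825287 , 0.09565364, 0.22641328]), 'eef_rot': array([-0.04586215,  1.13401337,  0.07464091]), 'ft_force': array([-3.17420607,  1.93774449,  8.41057892]), 'moment': array([0.10204221, 0.57321459, 0.14807105]), 'width': 0.6271603501785191}
```

Emit:
{"method": "arm_command", "body": {
  "turn": [
    [0, 0, 0],
    [0, 0, 0],
    [0, 0, 0],
    [0, 0, 0],
    [0, 0, 0]
  ],
  "dp": [
    [-0.02, 0, 0],
    [-0.05, 0, 0],
    [-0.09, 0, 0],
    [-0.12, 0, 0],
    [-0.12, 0, 0]
  ],
  "gripper": [-0.2, -0.2, -0.2, -0.2, -0.2],
  "newtons": 80
}}

```text
clock: 3.95
tool_pos: [0.4313, 0.0913, 0.3384]
eef_rot: [-0.046, 1.129, 0.075]
ft_force: [0.7, -0.6, -3.9]
width: 0.624
```

```bash
cat >> h.py <<'E'
def mom(st,n=10):
    # moment about grasp point expressed in tool axes
    R0=R.from_rotvec(st["eef_rot"]).as_matrix()
    r=R0[:,0]*.155
    return R0.T@st["moment"],R0.T@(st["moment"]-np.cross(r,st["ft_force"])),st["ft_force"]
E
python3 - <<'E'
from cell import arm,cams
from h import *
st=arm.state();print(st["clock"],st["tool_pos"],st["width"],*mom(st))
E
```

```text
3.95 [0.43129983 0.09130328 0.33839987] 0.6235111119276258 [ 0.00832298  0.69089067 -0.0661136 ] [0.00832298 0.53216254 0.03934072] [ 0.7453659  -0.61645095 -3.86559435]
```

Emit:
{"method": "arm_command", "body": {
  "turn": [
    [0, 0, 0.0186],
    [0, 0, 0.0371],
    [0, 0, 0.0556],
    [0, 0, 0.0556],
    [0, 0, 0.0556],
    [0, 0, 0.0556],
    [0, 0, 0.0556],
    [0, 0, 0.0556]
  ],
  "dp": [
    [0.001, -0.018, 0],
    [0.0042, -0.0359, 0],
    [0.0093, -0.053, 0],
    [0.0093, -0.053, 0],
    [0.0093, -0.053, 0],
    [0.0093, -0.053, 0],
    [0.0093, -0.053, 0],
    [0.0093, -0.053, 0]
  ],
  "gripper": [-0.2, -0.2, -0.2, -0.2, -0.2, -0.2, -0.2, -0.2]
}}

```text
clock: 4.75
tool_pos: [0.4394, 0.0397, 0.33]
eef_rot: [0.151, 1.128, 0.387]
ft_force: [0.0, -0.4, -4.2]
width: 0.623
```

```bash
cat > meas.py <<'E'
import sys,pickle
from cell import arm,cams
from h import *
L=[]
for i in range(14):
    cams.grab_frame("top"); st=arm.state(); m=mom(st); L.append(np.r_[m[0],m[1],m[2]])
L=np.array(L);print("clock",st["clock"],"w",round(st["width"],3),"joints",np.round(st["joints"],2))
print("Mtcp(tool)",L[:,:3].mean(0).round(3),"Mgrasp",L[:,3:6].mean(0).round(3),"F",L[:,6:].mean(0).round(2))
print("std",L.std(0).round(3)); print("Mz series",L[:,2].round(3))
E
python3 meas.py
```

```text
clock 5.45 w 0.63 joints [-0.21  0.08 -0.8   0.37  0.46  1.27]
Mtcp(tool) [ 0.032  0.773 -0.493] Mgrasp [ 0.032  0.522 -0.235] F [ 0.22 -0.34 -4.19]
std [0.028 0.033 0.027 0.028 0.041 0.082 0.366 0.593 0.424]
Mz series [-0.487 -0.51  -0.475 -0.526 -0.477 -0.509 -0.439 -0.487 -0.445 -0.477
 -0.52  -0.519 -0.521 -0.515]
```

Emit:
{"method": "arm_command", "body": {
  "turn": [
    [0, 0, -0.0222],
    [0, 0, -0.0444],
    [0, 0, -0.0667],
    [0, 0, -0.0889],
    [0, 0, -0.1111],
    [0, 0, -0.1111],
    [0, 0, -0.1111],
    [0, 0, -0.1111]
  ],
  "dp": [
    [0.0015, 0.0216, 0],
    [0.006, 0.0427, 0],
    [0.0134, 0.063, 0],
    [0.0236, 0.082, 0],
    [0.0363, 0.0996, 0],
    [0.0363, 0.0996, 0],
    [0.0363, 0.0996, 0],
    [0.0363, 0.0996, 0]
  ],
  "gripper": [-0.2, -0.2, -0.2, -0.2, -0.2, -0.2, -0.2, -0.2]
}}

```text
clock: 6.25
tool_pos: [0.4308, 0.1438, 0.3299]
eef_rot: [-0.24, 1.108, -0.235]
ft_force: [0.7, 0.2, -5.3]
width: 0.626
```

```bash
sleep 0; python3 - <<'E'
from cell import cams
for i in range(6): cams.grab_frame("top")
E
python3 meas.py
```

```text
clock 7.25 w 0.628 joints [ 0.28  0.12 -0.76  0.32 -0.43  1.77]
Mtcp(tool) [-0.016  0.769  0.508] Mgrasp [-0.016  0.504  0.275] F [ 0.15  0.16 -4.35]
std [0.025 0.022 0.022 0.025 0.06  0.068 0.509 0.535 0.495]
Mz series [0.501 0.519 0.521 0.545 0.486 0.504 0.529 0.513 0.453 0.491 0.489 0.508
 0.533 0.515]
```

Emit:
{"method": "arm_command", "body": {
  "turn": [
    [0, 0, 0.0139],
    [0, 0, 0.0278],
    [0, 0, 0.0417],
    [0, 0, 0.0556],
    [0, 0, 0.0556],
    [0, 0, 0.0556]
  ],
  "dp": [
    [0.0006, -0.0135, 0],
    [0.0024, -0.0269, 0],
    [0.0053, -0.0401, 0],
    [0.0093, -0.053, 0],
    [0.0093, -0.053, 0],
    [0.0093, -0.053, 0]
  ],
  "gripper": [-0.2, -0.2, -0.2, -0.2, -0.2, -0.2]
}}

```text
clock: 7.85
tool_pos: [0.4313, 0.0909, 0.3384]
eef_rot: [-0.046, 1.129, 0.072]
ft_force: [-0.1, -0.7, -4.7]
width: 0.623
```

```bash
python3 meas.py; python3 -c "
from cell import arm
print(arm.state()['eef_rot'])"
```

```text
clock 8.55 w 0.622 joints [ 0.03  0.03 -0.83  0.28  0.02  1.53]
Mtcp(tool) [-0.015  0.777 -0.042] Mgrasp [-0.015  0.477 -0.05 ] F [-0.03  0.05 -4.49]
std [0.036 0.035 0.023 0.036 0.102 0.081 0.558 0.504 0.291]
Mz series [ 0.01  -0.059 -0.037 -0.032 -0.048 -0.028 -0.013 -0.058 -0.059 -0.036
 -0.028 -0.055 -0.082 -0.071]
[-0.04561347  1.1293502   0.07515122]
```

Emit:
{"method": "arm_command", "body": {
  "turn": [
    [0, 0, 0.0186],
    [0, 0, 0.0371],
    [0, 0, 0.0556],
    [0, 0, 0.0556],
    [0, 0, 0.0556],
    [0, 0, 0.0556],
    [0, 0, 0.0556],
    [0, 0, 0.0556]
  ],
  "dp": [
    [0.001, -0.018, 0],
    [0.0042, -0.0359, 0],
    [0.0093, -0.053, 0],
    [0.0093, -0.053, 0],
    [0.0093, -0.053, 0],
    [0.0093, -0.053, 0],
    [0.0093, -0.053, 0],
    [0.0093, -0.053, 0]
  ],
  "gripper": [-0.2, -0.2, -0.2, -0.2, -0.2, -0.2, -0.2, -0.2]
}}

```text
clock: 9.35
tool_pos: [0.4394, 0.0398, 0.3301]
eef_rot: [0.151, 1.128, 0.387]
ft_force: [0.5, 0.4, -5.5]
width: 0.621
```

Emit:
{"method": "arm_command", "body": {
  "turn": [
    [0, 0, 0],
    [0, 0, 0],
    [0, 0, -0.0139],
    [0, 0, -0.0278],
    [0, 0, -0.0417],
    [0, 0, -0.0556],
    [0, 0, -0.0556],
    [0, 0, -0.0556]
  ],
  "dp": [
    [0, 0, 0],
    [0, 0, 0],
    [0.0006, 0.0135, 0],
    [0.0024, 0.0269, 0],
    [0.0053, 0.0401, 0],
    [0.0093, 0.053, 0],
    [0.0093, 0.053, 0],
    [0.0093, 0.053, 0]
  ],
  "gripper": [-0.2, -0.2, -0.2, -0.2, -0.2, -0.2, -0.2, -0.2]
}}

```text
clock: 10.15
tool_pos: [0.4307, 0.0927, 0.3386]
eef_rot: [-0.047, 1.129, 0.079]
ft_force: [-0.4, -0.5, -4.8]
width: 0.619
```

```bash
python3 meas.py; python3 -c "
from cell import arm
print(arm.state()['eef_rot'])"
```

```text
clock 10.85 w 0.621 joints [ 0.04  0.03 -0.83  0.28  0.02  1.53]
Mtcp(tool) [0.04  0.768 0.064] Mgrasp [0.04  0.488 0.098] F [-0.   -0.22 -4.18]
std [0.025 0.026 0.027 0.025 0.046 0.081 0.398 0.419 0.357]
Mz series [0.027 0.075 0.063 0.072 0.05  0.076 0.115 0.049 0.038 0.095 0.008 0.089
 0.075 0.061]
[-0.04693251  1.12880351  0.0762123 ]
```

The level pose gave Mz −0.042 after one tilt and +0.064 after the other. That 0.106 N m difference means prop A holds the loose lump. Next is the box pose and lid angle.

```bash
cat >> h.py <<'E'
def box_pts(bx,by,yaw,pts):
    return np.atleast_2d(pts)@R.from_euler('z',yaw).as_matrix().T+[bx,by,0]
def lid_local(a,w=.092):
    c,s=np.cos(a),np.sin(a)
    out=[]
    for t in (0,.010):
        for d in (0,.18):
            for y in(-w,w):
                out.append([.09-d*c+t*s, y, .066+d*s+t*c])
    return np.array(out)
E
cat > boxfit.py <<'E'
import pickle
from h import *
from scipy.optimize import minimize
F,M=pickle.load(open("fm.pkl","rb"))
f=F["top"]
b=(.592,.302,-.117);a=1.3
for n,(r0,r1,c0,c1),k in(("top",(105,225,40,180),5),("side",(85,200,150,270),5)):
    f=F[n];im=cv2.resize(f["image"][r0:r1,c0:c1],None,fx=k,fy=k,interpolation=cv2.INTER_CUBIC)[:,:,::-1].copy()
    im=np.clip(im.astype(float)*1.6,0,255).astype(np.uint8)
    def dr(P,idx,col):
        q=(proj(f,P)-[c0,r0]+.5)*k
        for i,j in idx: cv2.line(im,tuple(int(v) for v in q[i]),tuple(int(v) for v in q[j]),col,1)
    sq=[(0,1),(1,2),(2,3),(3,0)]
    for hx,hy,z,col in((.09,.092,.066,(0,255,0)),(.083,.085,.066,(0,255,255)),(.083,.085,.007,(255,255,0)),(.09,.092,0,(255,0,255))):
        dr(box_pts(*b,[[-hx,-hy,z],[-hx,hy,z],[hx,hy,z],[hx,-hy,z]]),sq,col)
    dr(box_pts(*b,lid_local(a)),[(0,1),(2,3),(0,2),(1,3),(4,5),(6,7),(4,6),(5,7)],(0,0,255))
    cv2.imwrite(f"pics/box_{n}.png",im)
E
python3 boxfit.py
```

```text
(no output)
```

View pics/box_top.png

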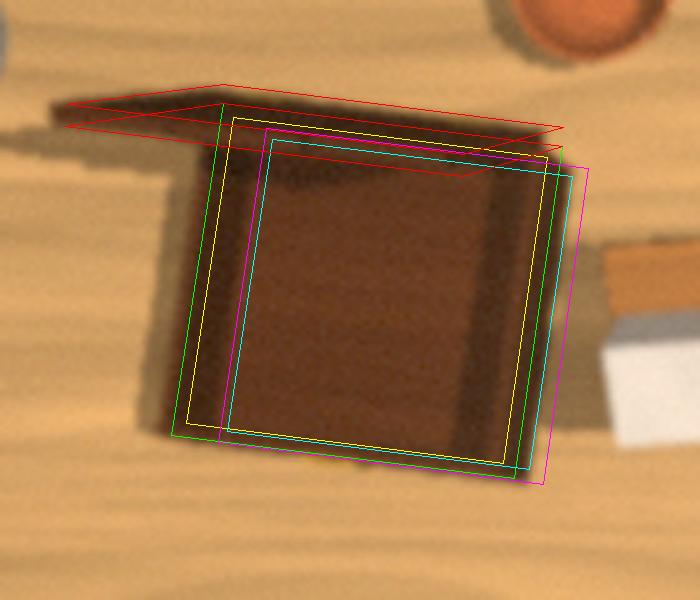

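View pics/box_side.png

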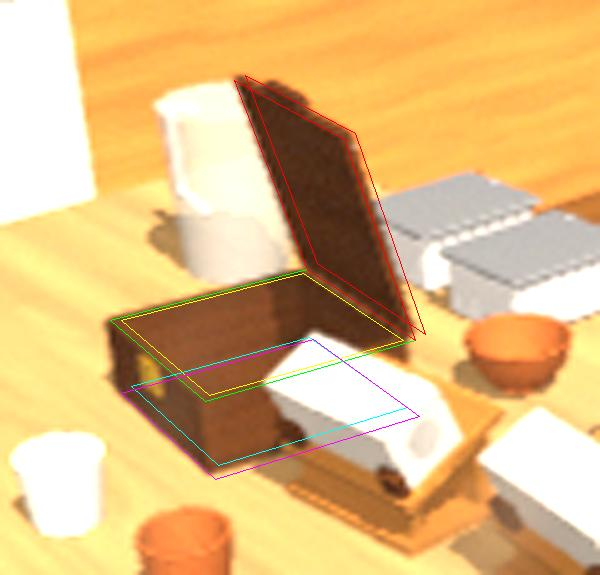

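```bash
sed -i 's/^b=.*/b=(.592,.3075,-.112);a=1.3/' boxfit.py; python3 boxfit.py; python3 -c "
import cv2;import numpy as np
a=cv2.imread('pics/box_top.png');b=cv2.imread('pics/box_side.png')
a=cv2.resize(a,(600,514))[:430,:];b=b[:480,60:480]
h=np.zeros((480,1020,3),np.uint8);h[:430,:600]=a;h[:480,600:]=b;cv2.imwrite('pics/box2.png',cv2.resize(h,(800,376)))"
```

```text
(no output)
```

View pics/box2.png

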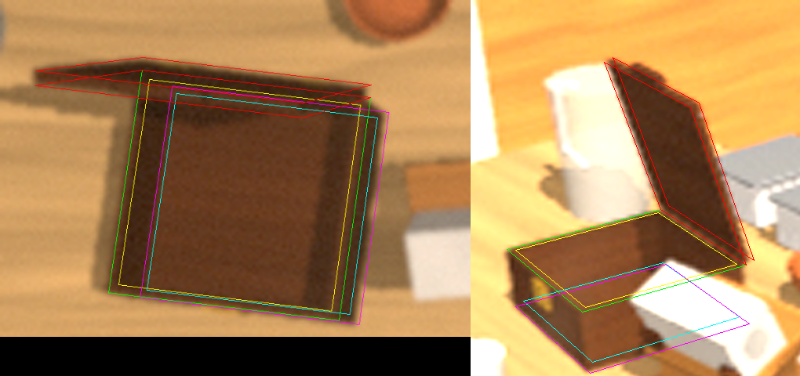

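The overlays of box (0.592, 0.3075, yaw −0.112) and lid ≈1.3 rad line up with the image edges. Carrying prop A over the box.

```bash
cat >> h.py <<'E'
BOX=(.592,.3075,-.112)
def boxpose(lx,ly,z,lean=0):
    r=R.from_euler('z',BOX[2]).as_matrix()@R.from_euler('y',-lean).as_matrix()
    tx=-r[:,2];tz=r[:,0];T=np.stack([tx,np.cross(tz,tx),tz],1)
    p=box_pts(*BOX,[[lx,ly,z]])[0]      # grasp point
    return p-.155*tx,T
E
python3 - <<'E'
from cell import arm
from h import *
st=arm.state();print(st["clock"],rel(st,*boxpose(-.028,0,.175)))
E
```

```text
10.85 (array([0.0727, 0.2063, 0.133 ]), array([ 0.0308,  0.07  , -0.0071]))
```

Emit:
{"method": "arm_command", "body": {
  "turn": [
    [0.0308, 0.07, -0.0071],
    [0.0308, 0.07, -0.0071],
    [0.0308, 0.07, -0.0071],
    [0.0308, 0.07, -0.0071],
    [0.0308, 0.07, -0.0071],
    [0.0308, 0.07, -0.0071],
    [0.0308, 0.07, -0.0071],
    [0.0308, 0.07, -0.0071]
  ],
  "dp": [
    [0.009, 0.0258, 0.0166],
    [0.0182, 0.0516, 0.0333],
    [0.0273, 0.0774, 0.0499],
    [0.0364, 0.103, 0.0665],
    [0.0485, 0.1375, 0.0887],
    [0.0606, 0.172, 0.1108],
    [0.0727, 0.2063, 0.133],
    [0.0727, 0.2063, 0.133]
  ],
  "gripper": [-0.2, -0.2, -0.2, -0.2, -0.2, -0.2, -0.2, -0.2]
}}

```text
clock: 11.65
tool_pos: [0.5665, 0.3149, 0.3288]
eef_rot: [0.087, 1.566, -0.082]
ft_force: [-0.3, -0.6, -3.8]
width: 0.629
```

```bash
python3 - <<'E'
from cell import arm,cams
from h import *
st=arm.state()
ims=[cams.grab_frame(n)["image"] for n in("wrist","side")]
cv2.imwrite("pics/w2.png",ims[0][:,:,::-1]);cv2.imwrite("pics/s2.png",cv2.resize(ims[1][60:240,90:330],None,fx=3,fy=3)[:,:,::-1])
print(st["clock"],st["joints"],rel(st,*boxpose(-.028,0,.175)),rel(st,*boxpose(-.028,0,.036)))
E
```

```text
11.65 [ 3.93159470e-01  5.58753417e-01 -2.61520722e-02  9.82122312e-01
  1.59017864e-03  2.07207073e+00] (array([-0.0012, -0.0045, -0.0019]), array([ 0.0006,  0.0004, -0.0005])) (array([ 0.1378, -0.0049, -0.0022]), array([ 0.0006,  0.0004, -0.0005]))
```

View pics/w2.png

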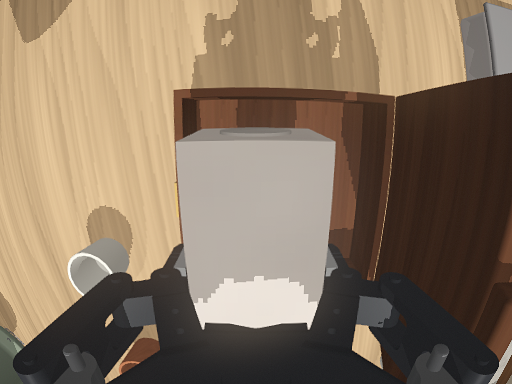

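View pics/s2.png

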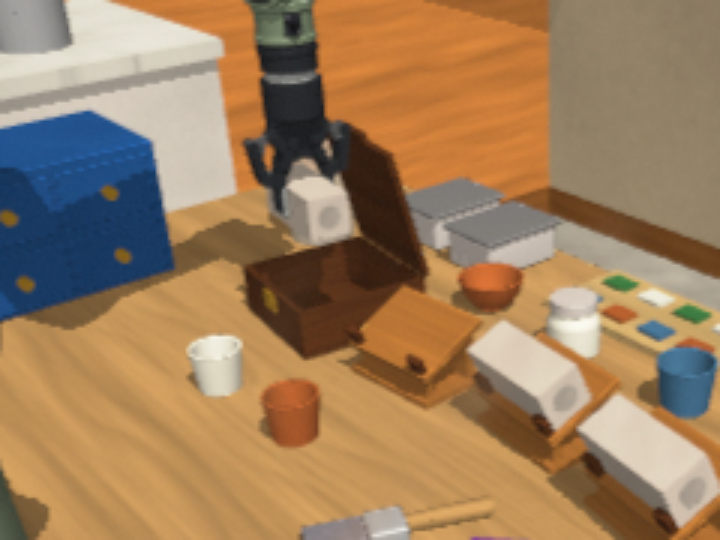

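The wrist view shows prop A over the box (rim from about col 175 to 395). I'll check the box model against this picture.

```bash
cat >> h.py <<'E'
def wproj(f,st,P):
    H=f["hand_eye"];R0=R.from_rotvec(st["eef_rot"]).as_matrix()
    t=(np.atleast_2d(P)-st["tool_pos"])@R0
    c=(t-H[:3,3])@H[:3,:3]
    v=np.c_[c[:,0],-c[:,1],-c[:,2]]
    th=np.arctan2(np.hypot(v[:,0],v[:,1]),v[:,2]);ph=np.arctan2(v[:,1],v[:,0])
    return np.c_[f["cx"]+f["fx"]*th*np.cos(ph),f["cy"]+f["fy"]*th*np.sin(ph)]
E
python3 - <<'E'
from cell import arm,cams
from h import *
st=arm.state();f=cams.grab_frame("wrist")
im=f["image"][:,:,::-1].copy()
def line(P,Q,col):
    q=wproj(f,st,np.linspace(P,Q,30)).astype(np.int32);cv2.polylines(im,[q],False,col,1)
def rect(hx,hy,z,col):
    c=box_pts(*BOX,[[-hx,-hy,z],[-hx,hy,z],[hx,hy,z],[hx,-hy,z]])
    for i in range(4): line(c[i],c[(i+1)%4],col)
rect(.09,.092,.066,(0,255,0));rect(.083,.085,.066,(255,255,0));rect(.083,.085,.007,(0,255,255))
for a,col in((1.2,(0,0,255)),(1.3,(255,0,255)),(1.4,(255,255,255))):
    l=box_pts(*BOX,lid_local(a)); line(l[2],l[3],col);line(l[1],l[3],col)
cv2.imwrite("pics/w3.png",cv2.resize(im,(768,576)))
E
```

View pics/w3.png

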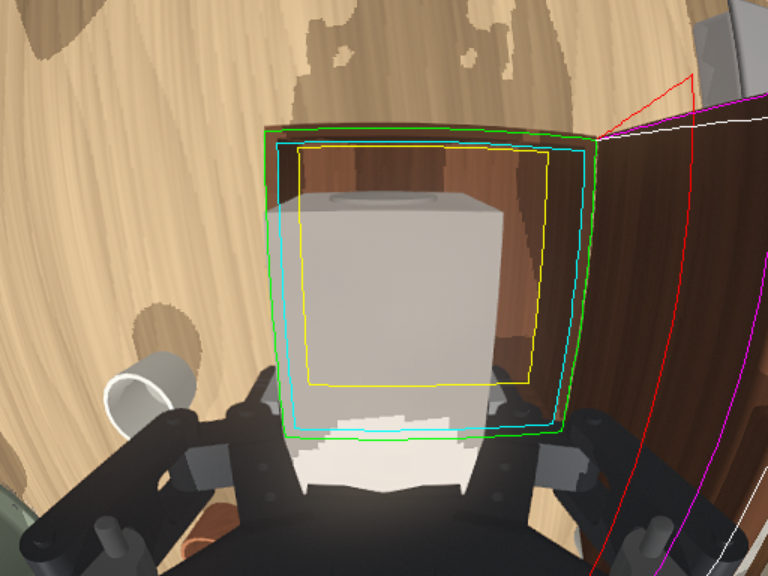

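The model overlays the picture within about 2 mm, and the lid is at about 1.31 rad. Lowering.

Emit:
{"method": "arm_command", "body": {
  "turn": [
    [0.0006, 0.0004, -0.0005],
    [0.0006, 0.0004, -0.0005],
    [0.0006, 0.0004, -0.0005],
    [0.0006, 0.0004, -0.0005],
    [0.0006, 0.0004, -0.0005],
    [0.0006, 0.0004, -0.0005],
    [0.0006, 0.0004, -0.0005]
  ],
  "dp": [
    [0, -0.003, -0.001],
    [0.03, -0.003, -0.001],
    [0.06, -0.003, -0.001],
    [0.09, -0.003, -0.001],
    [0.115, -0.003, -0.001],
    [0.128, -0.003, -0.001],
    [0.128, -0.003, -0.001]
  ],
  "gripper": [-0.2, -0.2, -0.2, -0.2, -0.2, -0.2, -0.2]
}}

```text
clock: 12.5
tool_pos: [0.5615, 0.3064, 0.1997]
eef_rot: [0.087, 1.576, -0.096]
ft_force: [-0.3, 0.0, -4.0]
width: 0.624
```

Emit:
{"method": "arm_command", "body": {
  "turn": [
    [0, 0, 0],
    [0, 0, 0],
    [0, 0, 0],
    [0, 0, 0]
  ],
  "dp": [
    [0.003, 0, 0],
    [0.006, 0, 0],
    [0.009, 0, 0],
    [0.009, 0, 0]
  ],
  "gripper": [-0.2, -0.2, -0.2, -0.2]
}}

```text
clock: 12.9
tool_pos: [0.5619, 0.3065, 0.1915]
eef_rot: [0.087, 1.574, -0.096]
ft_force: [0.1, 0.8, -2.9]
width: 0.627
```

Emit:
{"method": "arm_command", "body": {
  "turn": [
    [0, 0, 0],
    [0, 0, 0],
    [0, 0, 0]
  ],
  "dp": [
    [0.0015, 0, 0],
    [0.003, 0, 0],
    [0.003, 0, 0]
  ],
  "gripper": [-0.2, -0.2, -0.2]
}}

```text
clock: 13.2
tool_pos: [0.5625, 0.3069, 0.1908]
eef_rot: [0.088, 1.571, -0.095]
ft_force: [-3.1, -0.8, 9.7]
width: 0.622
```

Prop A is on the floor of the box. Opening slightly, then rising.

Emit:
{"method": "arm_command", "body": {
  "turn": [
    [0, 0, 0],
    [0, 0, 0],
    [0, 0, 0],
    [0, 0, 0]
  ],
  "dp": [
    [0, 0, 0],
    [0, 0, 0],
    [0, 0, 0],
    [0, 0, 0]
  ],
  "gripper": [0.5, 0.5, 0.5, 0.5]
}}

```text
clock: 13.6
tool_pos: [0.5626, 0.3069, 0.1909]
eef_rot: [0.088, 1.571, -0.095]
ft_force: [0.6, 0.3, 1.6]
width: 0.749
```

Emit:
{"method": "arm_command", "body": {
  "turn": [
    [0, 0, 0],
    [0, 0, 0],
    [0, 0, 0],
    [0, 0, 0],
    [0, 0, 0],
    [0, 0, 0]
  ],
  "dp": [
    [-0.02, 0, 0],
    [-0.05, 0, 0],
    [-0.09, 0, 0],
    [-0.13, 0, 0],
    [-0.16, 0, 0],
    [-0.16, 0, 0]
  ],
  "gripper": [0.5, 0.5, 0.5, 0.5, 0.5, 0.5]
}}

```text
clock: 14.2
tool_pos: [0.5645, 0.3082, 0.3561]
eef_rot: [0.091, 1.563, -0.092]
ft_force: [0.7, 0.4, -0.3]
width: 0.745
```

```bash
python3 - <<'E'
from cell import arm,cams
from h import *
st=arm.state()
ims=[cams.grab_frame(n)["image"] for n in("wrist","side")]
cv2.imwrite("pics/w4.png",ims[0][:,:,::-1]);cv2.imwrite("pics/s4.png",cv2.resize(ims[1][60:240,90:330],None,fx=3,fy=3)[:,:,::-1])
print(st["clock"],st["joints"],st["tool_pos"],st["ft_force"])
E
```

```text
14.2 [ 0.38574777  0.52892356 -0.0042188   1.0326287  -0.00306234  2.07283307] [0.56447962 0.30823806 0.35611067] [ 0.74483786  0.35269834 -0.34471469]
```

View pics/w4.png

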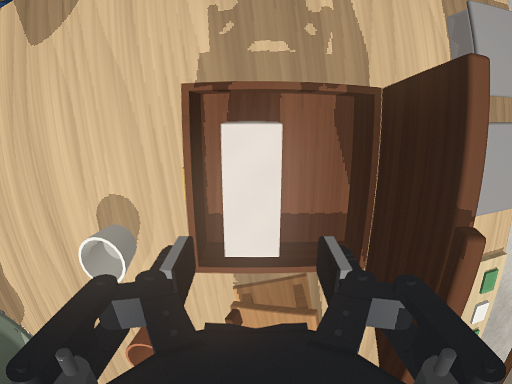

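View pics/s4.png

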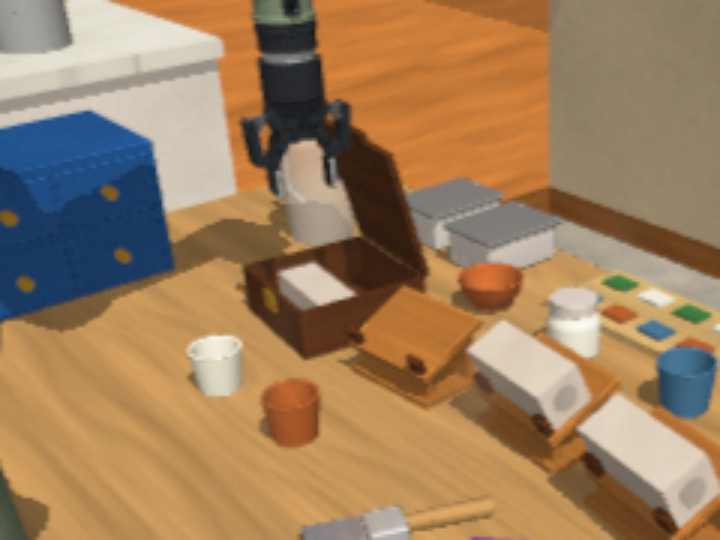

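Prop A lies flat in the box (wrist view rows 123-257, cols 221-282), released, with the lid still open. Props B and C are untouched. Now I'll plan the lid push, first checking reach with a small kinematic fit.

```bash
cat > kin.py <<'E'
import numpy as np
from scipy.optimize import fsolve
S=[(.3269,-.1936,1.0520,.5497,.4039),(.03792,-.82772,.26894,.44224,.33357),(.31983,-.85025,-.03504,.4919,.22641),(.55875,-.02615,.98212,.6481,.3288),(.52892,-.00422,1.03263,.64314,.35611)]
A=[];b=[]
def rows(j2,j3,j4):
    q=j2-j3;p=q+j4;s,c=np.sin,np.cos
    return [[1,s(j2),c(q),s(q),c(p),0],[0,c(j2),-s(q),c(q),-s(p),1]]
for j2,j3,j4,r,z in S: A+=rows(j2,j3,j4);b+=[r,z]
x,res,rk,sv=np.linalg.lstsq(np.array(A),np.array(b),rcond=None)
if __name__=="__main__": print(x,rk,np.abs(np.array(A)@x-b).max(),sv)
def ik(r,z,p):
    f=lambda q:np.array(rows(q[0],q[1],p-q[0]+q[1]))@x-[r,z]
    q,i,ok,m=fsolve(f,[.5,0],full_output=1)
    return q,p-q[0]+q[1],np.abs(f(q)).max()
E
cat > lidplan.py <<'E'
from h import *
import kin
def tip(a,r=.16,lean=0,gap=0):
    c,s=np.cos(a),np.sin(a)
    return np.array([.09-r*c+(.01+gap)*s+.0145*np.cos(lean), .066+r*s+(.01+gap)*c+.0145*0])
def pose(lx,z,lean,ly=0):
    p,T=boxpose(lx,ly,z,lean)   # this takes grasp point dist .155
    return p-.018*T[:,0],T
if __name__=="__main__":
    print(kin.x)
    for lean in(0,.17,.3):
        for lx,z in((.10,.30),(.10,.235),tuple(tip(1.31)),tuple(tip(.7)),tuple(tip(0))):
            p,T=pose(lx,z,lean)
            print(lean,np.round([lx,z],3),p.round(3),kin.ik(np.hypot(*p[:2]),p[2],np.pi/2-lean))
E
python3 kin.py; python3 lidplan.py
```

```text
[0.00572412 0.51122721 0.39809495 0.06978179 0.2508615  0.30790745] 6 0.00016478691616639285 [4.32534412 3.23566197 0.74759304 0.46626632 0.20558958 0.05764731]
[0.00572412 0.51122721 0.39809495 0.06978179 0.2508615  0.30790745]
0 [0.1 0.3] [0.691 0.296 0.473] (array([0.73834265, 0.65862363]), np.float64(1.4910773073796648), np.float64(1.0147438445073931e-13))
0 [0.1   0.235] [0.691 0.296 0.408] (array([0.73619148, 0.49362533]), np.float64(1.3282301772637723), np.float64(1.84297022087776e-14))
0 [0.073 0.223] [0.664 0.299 0.396] (array([0.68375355, 0.36826196]), np.float64(1.255304740517737), np.float64(5.221378884812111e-13))
0 [-0.011  0.177] [0.581 0.309 0.35 ] (array([0.56259458, 0.03598649]), np.float64(1.0441882399091442), np.float64(4.440892098500626e-16))
0 [-0.056  0.076] [0.537 0.314 0.249] (array([ 0.59205035, -0.19367702]), np.float64(0.7850689535395332), np.float64(1.7041923427996153e-13))
0.17 [0.1 0.3] [0.662 0.3   0.471] (array([0.56824181, 0.34262629]), np.float64(1.1751808129689938), np.float64(3.7281289166912757e-13))
0.17 [0.1   0.235] [0.662 0.3   0.406] (array([
[... 507 characters left out ...]
9440866e-14))
0.3 [0.1 0.3] [0.641 0.302 0.465] (array([0.46378527, 0.14075056]), np.float64(0.9477616093657233), np.float64(1.1102230246251565e-15))
0.3 [0.1   0.235] [0.641 0.302 0.4  ] (array([0.49288942, 0.02217509]), np.float64(0.8000820037214705), np.float64(3.3306690738754696e-16))
0.3 [0.073 0.223] [0.614 0.305 0.388] (array([ 0.45733949, -0.06595099]), np.float64(0.7475058490832788), np.float64(0.0))
0.3 [-0.011  0.177] [0.53  0.314 0.342] (array([ 0.37318941, -0.32453742]), np.float64(0.5730694937112699), np.float64(1.6109336087311021e-13))
0.3 [-0.056  0.076] [0.486 0.319 0.241] (array([ 0.44288618, -0.52691971]), np.float64(0.3009904371326664), np.float64(1.5654144647214707e-14))
```

```bash
python3 - <<'E'
from cell import arm
from h import *
from lidplan import *
st=arm.state()
for q in((-.03,.31),(.105,.31),(.105,.235)): print(q,rel(st,*pose(*q,0)))
E
```

```text
(-0.03, 0.31) (array([-0.1317,  0.0026, -0.0014]), array([-0.0007, -0.0001,  0.0006]))
(0.105, 0.31) (array([-0.1318,  0.0031,  0.1336]), array([-0.0007, -0.0001,  0.0006]))
(0.105, 0.235) (array([-0.0568,  0.0034,  0.1337]), array([-0.0007, -0.0001,  0.0006]))
```

Emit:
{"method": "arm_command", "body": {
  "turn": [
    [0, 0, 0],
    [0, 0, 0],
    [0, 0, 0],
    [0, 0, 0],
    [0, 0, 0],
    [0, 0, 0],
    [0, 0, 0],
    [0, 0, 0]
  ],
  "dp": [
    [-0.045, 0.002, 0],
    [-0.09, 0.002, 0],
    [-0.132, 0.002, 0],
    [-0.132, 0.002, 0.02],
    [-0.132, 0.003, 0.06],
    [-0.132, 0.003, 0.1],
    [-0.132, 0.003, 0.134],
    [-0.132, 0.003, 0.134]
  ],
  "gripper": [-1, -1, -1, -1, -1, -1, -1, -1],
  "newtons": 40
}}

```text
clock: 15.1
tool_pos: [0.7008, 0.294, 0.476]
eef_rot: [0.089, 1.576, -0.099]
ft_force: [-0.7, -0.6, -0.9]
width: -0.002
```

```bash
python3 - <<'E'
from cell import arm
from h import *
from lidplan import *
st=arm.state();print(st["clock"],st["tool_pos"],st["width"],st["joints"])
for q in((.105,.235),tuple(tip(1.31))): print(q,rel(st,*pose(*q,0)))
E
```

```text
15.1 [0.70077268 0.29401705 0.47596891] -0.0016464710289742926 [ 0.30094373  0.76997086  0.72627995  1.53610375 -0.00400236  1.99129397]
(0.105, 0.235) (array([ 0.068 ,  0.0017, -0.0042]), array([-0.0012, -0.0011,  0.0012]))
(np.float64(0.0729058443109002), np.float64(0.22316809258336415)) (array([ 0.08  ,  0.0016, -0.0362]), array([-0.0012, -0.0011,  0.0012]))
```

Emit:
{"method": "arm_command", "body": {
  "turn": [
    [-0.0012, -0.0011, 0.0012],
    [-0.0012, -0.0011, 0.0012],
    [-0.0012, -0.0011, 0.0012],
    [-0.0012, -0.0011, 0.0012]
  ],
  "dp": [
    [0.03, 0.002, -0.004],
    [0.06, 0.002, -0.004],
    [0.068, 0.002, -0.004],
    [0.068, 0.002, -0.004]
  ],
  "gripper": [-1, -1, -1, -1]
}}

```text
clock: 15.5
tool_pos: [0.6955, 0.2961, 0.4054]
eef_rot: [0.086, 1.574, -0.089]
ft_force: [0.2, -0.0, 0.7]
width: 0.002
```

```bash
cat > arc.py <<'E'
import sys
from cell import arm
from h import *
from lidplan import *
st=arm.state();print(st["clock"],st["tool_pos"],st["ft_force"].round(1),st["joints"].round(2))
for a in eval(sys.argv[1]):
    d,t=rel(st,*pose(*tip(a),0));print(round(a,3),d.tolist(),t.tolist())
E
python3 arc.py "np.arange(1.31,.79,-.07)"
```

```text
15.5 [0.69551005 0.29605884 0.40544783] [ 0.2 -0.   0.7] [0.3  0.75 0.51 1.34 0.   1.99]
1.31 [0.0094, -0.0002, -0.0312] [0.0001, -0.0007, 0.0003]
1.24 [0.0121, -0.0002, -0.0421] [0.0001, -0.0007, 0.0003]
1.17 [0.0155, -0.0002, -0.0528] [0.0001, -0.0007, 0.0003]
1.1 [0.0196, -0.0001, -0.0632] [0.0001, -0.0007, 0.0003]
1.03 [0.0245, -0.0001, -0.0733] [0.0001, -0.0007, 0.0003]
0.96 [0.03, -0.0001, -0.0831] [0.0001, -0.0007, 0.0003]
0.89 [0.0363, -0.0001, -0.0924] [0.0001, -0.0007, 0.0003]
0.82 [0.0431, -0.0001, -0.1013] [0.0001, -0.0007, 0.0003]
```

Emit:
{"method": "arm_command", "body": {
  "turn": [
    [0, 0, 0],
    [0, 0, 0],
    [0, 0, 0],
    [0, 0, 0],
    [0, 0, 0],
    [0, 0, 0],
    [0, 0, 0],
    [0, 0, 0]
  ],
  "dp": [
    [0.006, 0, -0.02],
    [0.0094, 0, -0.0312],
    [0.0121, 0, -0.042],
    [0.0155, 0, -0.0528],
    [0.0196, 0, -0.0632],
    [0.0245, 0, -0.0733],
    [0.03, 0, -0.083],
    [0.0363, 0, -0.0924]
  ],
  "gripper": [-1, -1, -1, -1, -1, -1, -1, -1]
}}

```text
clock: 16.3
tool_pos: [0.6039, 0.3067, 0.373]
eef_rot: [0.088, 1.568, -0.087]
ft_force: [0.4, -0.4, 2.6]
width: -0.003
```

```bash
python3 - <<'E'
from cell import cams
import cv2
im=cams.grab_frame("side")["image"]
cv2.imwrite("pics/s5.png",cv2.resize(im[60:240,90:330],None,fx=3,fy=3)[:,:,::-1])
E
python3 arc.py "np.arange(.84,.3,-.07)"
```

```text
16.35 [0.60239822 0.30698759 0.37164505] [-0.1  1.4  1.7] [0.36 0.59 0.13 1.12 0.   2.04]
0.84 [0.0068, -0.0006, -0.0052] [0.0002, -0.0004, 0.0]
0.77 [0.0141, -0.0006, -0.0138] [0.0002, -0.0004, 0.0]
0.7 [0.022, -0.0006, -0.0218] [0.0002, -0.0004, 0.0]
0.63 [0.0304, -0.0006, -0.0292] [0.0002, -0.0004, 0.0]
0.56 [0.0393, -0.0006, -0.036] [0.0002, -0.0004, 0.0]
0.49 [0.0486, -0.0006, -0.0422] [0.0002, -0.0004, 0.0]
0.42 [0.0584, -0.0006, -0.0478] [0.0002, -0.0004, 0.0]
0.35 [0.0685, -0.0006, -0.0526] [0.0002, -0.0004, 0.0]
```

View pics/s5.png

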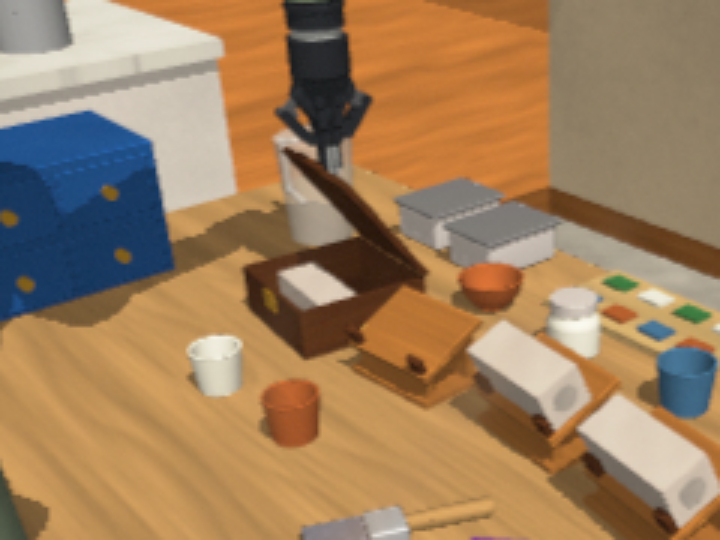

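The lid is following the fingertips, at around 0.85 rad, with 2-3 N of contact force. Continuing along the arc.

Emit:
{"method": "arm_command", "body": {
  "turn": [
    [0, 0, 0],
    [0, 0, 0],
    [0, 0, 0],
    [0, 0, 0],
    [0, 0, 0],
    [0, 0, 0],
    [0, 0, 0],
    [0, 0, 0]
  ],
  "dp": [
    [0.0068, 0, -0.0052],
    [0.0141, 0, -0.0138],
    [0.022, 0, -0.0218],
    [0.0304, 0, -0.0292],
    [0.0393, 0, -0.036],
    [0.0486, 0, -0.0422],
    [0.0584, 0, -0.0478],
    [0.063, 0, -0.05]
  ],
  "gripper": [-1, -1, -1, -1, -1, -1, -1, -1]
}}

```text
clock: 17.15
tool_pos: [0.5518, 0.3126, 0.3076]
eef_rot: [0.086, 1.573, -0.087]
ft_force: [-0.3, 2.0, 2.4]
width: -0.001
```

```bash
python3 arc.py "np.arange(.35,-.01,-.03)"
```

```text
17.15 [0.5517963  0.31261225 0.3075665 ] [-0.3  2.   2.4] [ 0.4   0.55 -0.09  0.93  0.    2.08]
0.35 [0.0043, -0.0006, -0.0018] [0.0003, -0.0006, 0.0001]
0.32 [0.0088, -0.0006, -0.0037] [0.0003, -0.0006, 0.0001]
0.29 [0.0133, -0.0006, -0.0054] [0.0003, -0.0006, 0.0001]
0.26 [0.0178, -0.0006, -0.007] [0.0003, -0.0006, 0.0001]
0.23 [0.0224, -0.0006, -0.0084] [0.0003, -0.0006, 0.0001]
0.2 [0.027, -0.0006, -0.0097] [0.0003, -0.0006, 0.0001]
0.17 [0.0317, -0.0005, -0.0109] [0.0003, -0.0006, 0.0001]
0.14 [0.0364, -0.0005, -0.0119] [0.0003, -0.0006, 0.0001]
0.11 [0.0411, -0.0005, -0.0128] [0.0003, -0.0006, 0.0001]
0.08 [0.0459, -0.0005, -0.0135] [0.0003, -0.0006, 0.0001]
0.05 [0.0506, -0.0005, -0.0141] [0.0003, -0.0006, 0.0001]
0.02 [0.0554, -0.0005, -0.0145] [0.0003, -0.0006, 0.0001]
```

Emit:
{"method": "arm_command", "body": {
  "turn": [
    [0, 0, 0],
    [0, 0, 0],
    [0, 0, 0],
    [0, 0, 0],
    [0, 0, 0],
    [0, 0, 0],
    [0, 0, 0],
    [0, 0, 0]
  ],
  "dp": [
    [0.0043, 0, -0.0018],
    [0.0088, 0, -0.0037],
    [0.0133, 0, -0.0054],
    [0.0178, 0, -0.007],
    [0.0224, 0, -0.0084],
    [0.027, 0, -0.0097],
    [0.0317, 0, -0.0109],
    [0.0364, 0, -0.0119]
  ],
  "gripper": [-1, -1, -1, -1, -1, -1, -1, -1]
}}

```text
clock: 17.95
tool_pos: [0.5397, 0.3139, 0.2708]
eef_rot: [0.086, 1.573, -0.087]
ft_force: [-1.2, 0.3, 1.4]
width: 0.004
```

Emit:
{"method": "arm_command", "body": {
  "turn": [
    [0, 0, 0],
    [0, 0, 0],
    [0, 0, 0],
    [0, 0, 0],
    [0, 0, 0],
    [0, 0, 0]
  ],
  "dp": [
    [0.004, 0, -0.0007],
    [0.008, 0, -0.0013],
    [0.012, 0, -0.0018],
    [0.016, 0, -0.002],
    [0.0185, 0, -0.002],
    [0.0185, 0, -0.002]
  ],
  "gripper": [-1, -1, -1, -1, -1, -1]
}}

```text
clock: 18.55
tool_pos: [0.5377, 0.314, 0.2518]
eef_rot: [0.086, 1.573, -0.088]
ft_force: [0.2, -0.1, 0.1]
width: -0.0
```

Emit:
{"method": "arm_command", "body": {
  "turn": [
    [0, 0, 0],
    [0, 0, 0],
    [0, 0, 0],
    [0, 0, 0]
  ],
  "dp": [
    [0.002, 0, 0],
    [0.004, 0, 0],
    [0.005, 0, 0],
    [0.005, 0, 0]
  ],
  "gripper": [-1, -1, -1, -1]
}}

```text
clock: 18.95
tool_pos: [0.5378, 0.314, 0.2493]
eef_rot: [0.086, 1.571, -0.087]
ft_force: [-6.0, -2.1, 16.9]
width: 0.002
```

The force rose to 17 N at the expected height, so the lid is resting shut. Retreating and checking.

Emit:
{"method": "arm_command", "body": {
  "turn": [
    [0, 0, 0],
    [0, 0, 0],
    [0, 0, 0],
    [0, 0, 0],
    [0, 0, 0]
  ],
  "dp": [
    [-0.02, 0, 0],
    [-0.05, 0, 0],
    [-0.09, 0, 0],
    [-0.12, 0, -0.02],
    [-0.12, 0, -0.02]
  ],
  "gripper": [-1, -1, -1, -1, -1]
}}

```text
clock: 19.45
tool_pos: [0.5181, 0.317, 0.3743]
eef_rot: [0.088, 1.565, -0.084]
ft_force: [1.3, 0.7, -0.1]
width: 0.003
```

```bash
sed -e 's/^F,M=.*/from cell import cams,arm\nF={n:cams.grab_frame(n) for n in("top","side")}\nprint(arm.state()["clock"])/' -e 's/a=1.3/a=0./' -e 's/box_{n}/fin_{n}/' boxfit.py > bf2.py
cat >> bf2.py <<'E'
for n in F: cv2.imwrite(f"pics/full_{n}.png",F[n]["image"][:,:,::-1])
E
python3 bf2.py
```

```text
19.55
```

View pics/fin_side.png

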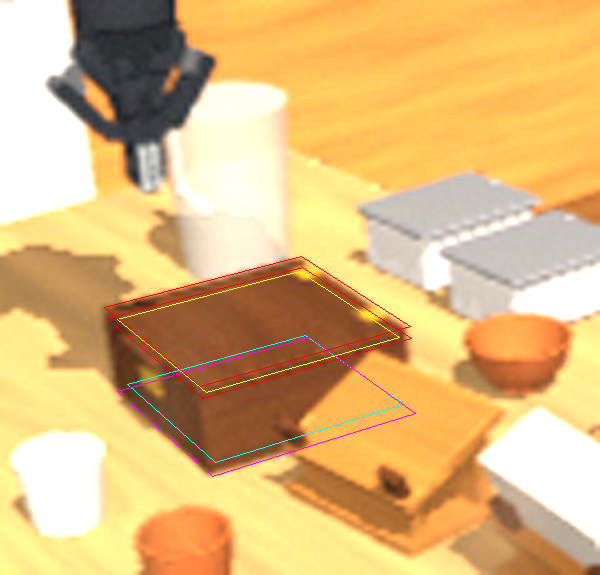

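View pics/full_top.png

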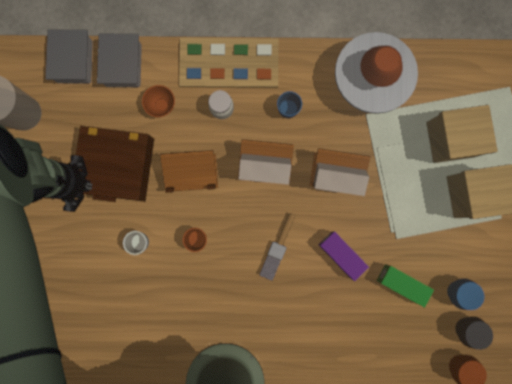

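View pics/full_side.png

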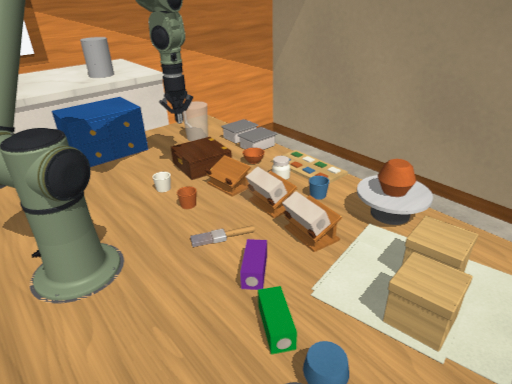

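The lid model at 0 rad lies on the image. Props B and C are still in their cradles, the bystanders are unmoved, and the arm is clear of everything. Handing in.

```bash
python3 -c "
from cell import job
print(job.close_job())"
```

```text
the job is handed in; nothing more can be done
None
```

The rattling prop is in the scrap box with the lid shut, and the job was handed in at about 19.6 s on the clock. No verdict was reported.

- **Finding the lump:** I lifted and tilted only the prop nearest the box. With the prop held level after each tilt, the moment about the jaw axis read −0.042 and then +0.064 N m. That 0.106 N m shift matches the 0.1 N m expected of the bad prop, so I never touched the other two.
- **Placing it:** I set it down on the box floor until I felt contact, then released it. The wrist and side views showed it lying flat inside, with the lid still open.
- **Closing the lid:** I pushed it down along an arc at 1–3 N and seated it with a 17 N contact at the expected rim height. After I backed off, the shut-lid model matched the side picture to about a pixel.
- **Last checks:** The other two props are still in their cradles and the cups, bowl, jar and brush look unmoved. The gripper was about 120 mm above the lid, touching nothing.
- **Limits and disagreements:** No check failed. The one disagreement was my first box position, about 5 mm off in y, which I corrected from the overlays before placing. I had no direct reading of the lid angle; shut rests on the contact height and the pictures.

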